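Prop the rinsed serving board against the stucco planter

ROBOT

A 6-joint arm with a two-finger parallel gripper is mounted at the origin on the work surface. World frame = base frame: x ahead of the robot, y to its left, z up, the work surface at z = 0. Lengths are in m, angles in rad, forces in N, time in s.
With the tool pointing down it reaches from about 0.225 to 0.875 m from the base axis. Payload 3.4 kg.
Tool frame: the origin (TCP) lies midway between the tips of the shut fingers; the grasp point (between the pads) lies 19 mm behind it (manip.pinch_z is the distance from the TCP to the grasp point, in m); z points along the fingers, y is the line along which they close (so a half turn about z gives the same grasp; the last joint's range is limited). The gripper opens to 85 mm and grips with 20 to 120 N. Pads are 22 mm wide; open, the fingers measure 114 mm over their backs; the gripper's body (76 mm by 85 mm) begins 54 mm behind the grasp point. The pads swing forward as they close: fully open they stand 13 mm farther back than shut.
Start: joints at [1.042, 0.276, 1.505, -0, 1.361, -0.121], TCP at [0.228, 0.528, 0.231] pointing down, gripper open.
Joint ranges: [-2.89, 2.89], [-0.75, 2.08], [0.22, 2.7], [-1.18, 4.32], [0.11, 2.71], [-2.7, 2.7]. Speed limits (rad/s): [2.57, 2.57, 3.14, 3.14, 3.14, 3.14].

INTERFACE

Orientations are given as a unit quaternion [w, x, y, z].
In Python, from rig import manip gives the robot as it stands.
- The arm moves only by the tool carry_out, never from a script. Its arguments are lists of equal length, an entry for each row: "delta_pos": the shift along the tool's x, y, z scaled (see below), a list of three; "turn": the turn, a rotation vector about the tool's x, y, z scaled (see below), a list of three; "claw": the closure, from -1 (fully open) to 1 (shut). A call has 1 to 12 rows; each row is the pose to reach, as a shift and turn from the pose commanded when the call began, along the tool's axes at that moment; what a row does not reach only later rows make up. The controller multiplies each number of a shift by 400 mm and each number of a turn by 30 degrees. A row lasts 1/10 s, in which the tool goes at most 50 mm and 8.59 degrees, less where a joint would pass 70% of its speed; a pose out of reach is approached as far as the arm can. A call with a number of a shift or a turn outside -1 to 1 is refused whole. A call with a gripper value outside its range is refused whole. The fingers move at their own pace and stop on an object; "force" is the grip in N (left out, the last holds). Time passes only in rows, so rows that repeat a pose let the fingers close. It gives the time, the measured TCP pose, the force, the opening and the grip force at its end, in the units of the state.
- manip.get_state(): the state, without advancing time (a new reading comes with each control period).
- manip.get_image(name): name is "scene" or "top"; returns a dict with "image" (480x640x3 uint8, red, green, blue), "z_map" (480x640 float32, m along the optical axis (not along the pixel's ray), 0 where there is no reading), "fx", "fy", "cx", "cy" (pixels), "world_to_cam" (4x4, takes a point from world to camera coordinates). Camera axes: x right, y down, z forward; pixel columns grow to the right and rows downward; lengths in m; the calibration is good to about 2 mm. A picture is of the moment at which its call begins.
- manip.sign_off(): hands the job in; it is judged then, once.
Trained networks look in the newest picture that a camera, given by its name, has taken for a name from the list of things; names that differ only in an ending like _2 or _b are one class to them, and where a whole thing is asked for, a point or a joint stands for the part that bears it (a point fixed in the world has none). Each returns a list of dicts, best first, with "score" (0 to 1); they miss things now and then, are a little off and sometimes report something else, mostly with a low value. They report only what shows in the picture. A call takes as long as a camera call. They do not tell look-alikes from the thing itself.
- manip.spot_in(camera, query): "point" ([x, y, z] in m, in world coordinates, good to about 4 mm: the middle of the surface that is visible of it).
- manip.place_of(camera, query): "point" ([x, y, z] in m, in world coordinates, good to about 4 mm: a listed point, or the origin of a listed thing).
The state is a dict: "clock": time; "qpos": joint angles; "qd": joint speeds; "effort": joint torques, N m; "position": TCP position; "ee_rot": TCP orientation; "contact_force": force on the tool from outside, world axes, zero at the start; "moment": the same for the moment, N m; "width": finger opening in m; "gripper_force": force on a finger pad.
Only numpy, scipy, OpenCV 4.12 (cv2) and the standard library are available. Lean on these libraries where they do the work, as an engineer would, in place of code of your own. Each camera call takes 0.05 s, during which the arm holds its last target. There are 200 camera calls.

TASK

Prop the rinsed serving board up to dry: take it out of its rack and stand it right way up on the table, leaning back about 15 degrees from upright, flat along the long front side of the stucco planter so that it rests on the planter's front rim. Block its foot with the concrete pot foot, standing upright on the table at the middle of the board's lower edge, its broad side square and snug against that edge, so that the board cannot slide out. Leave the tumbler, coaster, cactus and glasses case where they are.

Things in the scene. Friction and masses are not known exactly. Their poses are not given: they have to be found in the camera images.
- serving_board: loose plain wooden serving board, 14 mm thick (its x), 150 mm wide (its y), 170 mm tall (its z), about 0.27 kg; a thin dark groove runs round both faces, which are alike. Origin at the centre of its lower narrow face, z towards its upper edge. At the start it stands upright in the slot of the rack, its lower edge 10 mm above the table; its top 110 mm stand clear above the rack's cheeks. It can be pinched across its thickness at the upper edge from above
- rack: dark wooden rack that cannot move: base 90 x 100 mm, 10 mm high, with two upright cheeks (12 mm thick, 100 mm long, up to 70 mm above the table) and between them an 18 mm wide slot, 60 mm deep, open upward and at both ends. Origin on the table under its centre; the slot runs along its y. The board is 150 mm wide and stands out 25 mm beyond each end
- planter: low stucco planter trough that cannot move, 110 mm deep (its x), 300 mm long (its y), 100 mm high, with low succulents inside that reach at most 115 mm above the table (not solid). Origin on the table under its centre. Its long front side is the upright plane at its x = -55 mm, facing its -x, towards the open table
- planter_edge (a point): middle of the planter's front top rim: 100 mm above the table, on the front side's plane; same axes as the planter
- pot_foot: loose concrete block, 36 mm deep (its x), 60 mm long (its y), 45 mm high (its z), about 0.22 kg; its broad sides are the 60 x 45 mm ones that face its x and -x. It stands on the table at the start. Origin at the centre of its underside
- tumbler: aluminium tumbler with black clip-on lid, 76 mm across, 129 mm tall, loose, standing on the coaster; origin at the centre of its underside
- coaster: round wooden coaster, 96 mm across, 9 mm thick, loose on the table; origin at the centre of its underside
- cactus: small cactus in a white ceramic pot, 80 mm across, 118 mm tall, loose; origin at the centre of its underside
- glasses_case: dark sunglasses case, shut, 66 x 160 mm (its x, y), 57 mm high, loose; origin at the centre of its underside
Things that resemble listed ones, but are neither listed nor needed, are in the scene too. There is more than one size of the serving_board; the job needs the middle-sized.

How it is judged:
At the end, for the whole second after the job is handed in: Board on the table, right way up, leaning 8 to 23 deg, resting on the planter, parallel to its front within 10 deg, within 120 mm of its middle. Pot foot upright on the board's outer side, square within 11 deg, broad side within 6 mm of the lower edge, middles within 60 mm. Both at rest (angle between serving_board's own z axis and vertical between 0.14 and 0.4 rad and angle between the y axis of serving_board and the y axis of planter, either way round below 0.17 rad and height (world z) of serving_board below 0.008 m and contact force between serving_board and planter above 0.1 N and x of serving_board in the frame of planter below -0.055 m and y of serving_board in the frame of planter between -0.12 and 0.12 m and (x of serving_board in the frame of pot_foot between 0.02 and 0.031 m or x of serving_board in the frame of pot_foot between -0.031 and -0.02 m) and y of serving_board in the frame of pot_foot between -0.06 and 0.06 m and x of pot_foot in the frame of planter below -0.093 m and angle between the y axis of pot_foot and the y axis of planter, either way round below 0.2 rad and height (world z) of pot_foot below 0.004 m and angle between pot_foot's own z axis and vertical below 0.1 rad and linear speed of each of serving_board, pot_foot below 0.01 m/s and angular speed of each of serving_board, pot_foot below 0.1 rad/s); the robot touches nothing.
It fails at once if a bystander (coaster) is shifted by more than 20 mm (distance of coaster from where it was at the start of the episode above 0.02 m).
It fails at once if a bystander (tumbler) is shifted by more than 20 mm (distance of tumbler from where it was at the start of the episode above 0.02 m).
It fails at once if a bystander (cactus) is shifted by more than 20 mm (distance of cactus from where it was at the start of the episode above 0.02 m).
It fails at once if a bystander (glasses case) is shifted by more than 20 mm (distance of glasses_case from where it was at the start of the episode above 0.02 m).
It also fails if it takes over 66 s, if anything falls off the work surface, if the arm or the gripper's body presses on something with over 40 N, if the wrist force passes 120 N, or if a joint passes its speed limit or range.

## Working session

There is one attempt and no reset: what is moved stays moved. The work goes in short steps, Python scripts to look and compute and a tool call to move; the robot and the scene stay as the last step left them, time stands still between calls to the robot, and variables do not carry over. Pictures are saved under pics/ and viewed, at most 10 in all, crops included, and the job is handed in when it is done.

Besides the shell and the picture viewer there is one more tool, called after "Request:" by a JSON object that holds its "op" and its "data", one argument or row to a line. carry_out: Moves the arm, as the interface text tells. Shifts and turns lie within -1 to 1; 1 stands for 400 mm of shift or 30 degrees of turn. Its arguments: {"type":"object","properties":{"delta_pos":{"type":"array","items":{"type":"array","items":{"type":"number","minimum":-1,"maximum":1}}},"turn":{"type":"array","items":{"type":"array","items":{"type":"number","minimum":-1,"maximum":1}}},"claw":{"type":"array","items":{"type":"number"}},"force":{"type":"number"}},"required":["delta_pos","turn","claw"]}

```bash
mkdir -p pics; cat > h.py <<'E'
from rig import manip
import numpy as np, cv2
from scipy.spatial.transform import Rotation as R
def grab(n):
    d=manip.get_image(n); d['name']=n; return d
def cloud(d):
    z=d['z_map']; v,u=np.mgrid[:480,:640]
    p=np.stack([(u-d['cx'])/d['fx']*z,(v-d['cy'])/d['fy']*z,z,np.ones_like(z)],-1)
    w=p@np.linalg.inv(d['world_to_cam']).T; w=w[...,:3]; w[z==0]=np.nan; return w
def pix(d,p):
    c=d['world_to_cam']@np.r_[p,1]; return (d['fx']*c[0]/c[2]+d['cx'],d['fy']*c[1]/c[2]+d['cy'])
def pose():
    s=manip.get_state(); q=s['ee_rot']; return np.array(s['position']),R.from_quat([q[1],q[2],q[3],q[0]]),s
E
python3 - <<'E'
from h import *
a=grab('scene');b=grab('top')
for d in(a,b):
    cv2.imwrite(f"pics/{d['name']}0.png",d['image'][...,::-1])
    np.savez(f"/tmp/{d['name']}0.npz",w=cloud(d))
    print(d['name'],np.linalg.inv(d['world_to_cam'])[:3].round(2).tolist())
    for n in['serving_board','rack','planter','planter_edge','pot_foot','tumbler','coaster','cactus','glasses_case']:
        print(n,[(np.round(x['point'],3).tolist(),round(x['score'],2),np.round(pix(d,x['point'])).tolist()) for x in manip.place_of(d['name'],n)])
p,r,s=pose();print(p,r.as_matrix().round(3).tolist(),s['width'])
E
```

```text
scene [[0.03, 0.66, -0.75, 1.37], [1.0, -0.03, 0.02, 0.05], [-0.01, -0.75, -0.66, 0.83]]
serving_board [([0.521, 0.249, 0.014], 0.72, [400.0, 264.0]), ([0.665, 0.335, 0.0], 0.7, [451.0, 316.0]), ([0.305, 0.25, 0.001], 0.67, [387.0, 210.0])]
rack [([0.511, 0.248, -0.002], 0.95, [398.0, 266.0])]
planter [([0.553, -0.283, -0.0], 0.97, [160.0, 286.0])]
planter_edge [([0.563, -0.227, 0.098], 0.83, [177.0, 255.0])]
pot_foot [([0.52, 0.018, 0.002], 0.78, [297.0, 271.0])]
tumbler [([0.732, -0.008, 0.005], 0.85, [284.0, 346.0]), ([0.562, -0.228, 0.098], 0.54, [176.0, 255.0])]
coaster [([0.736, -0.005, 0.0], 0.61, [285.0, 349.0])]
cactus [([0.744, 0.15, -0.002], 0.59, [365.0, 351.0])]
glasses_case [([0.491, 0.42, -0.002], 0.82, [471.0, 258.0])]
top [[-0.02, -0.98, 0.2, 0.34], [-1.0, 0.02, 0.01, 0.07], [-0.02, -0.2, -0.98, 0.91]]
serving_board [([0.668, 0.338, -0.004], 0.83, [194.0, 175.0]), ([0.308, 0.249, 0.001], 0.74, [235.0, 358.0]), ([0.523, 0.243, 0.012], 0.6, [239.0, 244.0])]
rack [([0.513, 0.244, -0.003], 0.86, [240.0, 250.0])]
planter [([0.556, -0.286, 0.002], 0.96, [512.0, 221.0])]
planter_edge [([0.566, -0.234, 0.098], 0.85, [501.0, 204.0]), ([0.741, 0.15, 0.005], 0.32, [287.0, 137.0])]
pot_foot [([0.52, 0.021, 0.001], 0.81, [355.0, 243.0]), ([0.741, 0.151, 0.003], 0.72, [287.0, 138.0])]
tumbler [([0.736, -0.005, 0.004], 0.94, [364.0, 138.0])]
coaster [([0.734, -0.006, -0.002], 0.56, [364.0, 140.0])]
cactus [([0.744, 0.152, 0.001], 0.67, [286.0, 137.0])]
glasses_case [([0.485, 0.423, 0.0], 0.81, [147.0, 266.0])]
[0.22804594 0.52787468 0.23134946] [[-0.918, 0.397, 0.0], [0.397, 0.918, 0.0], [-0.0, 0.0, -1.0]] 0.08526389668418023
```

View pics/scene0.png

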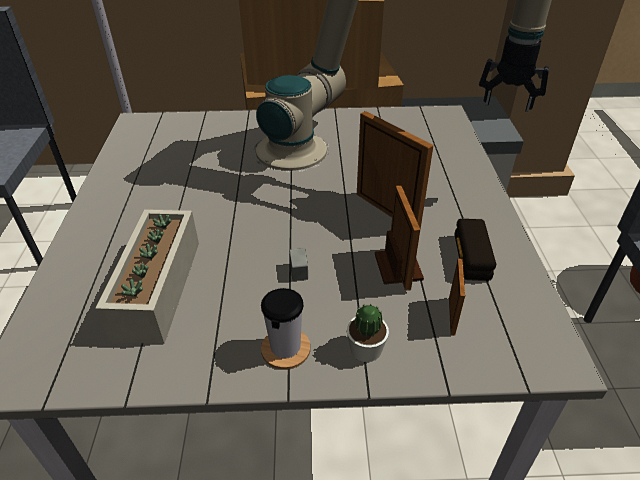

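View pics/top0.png

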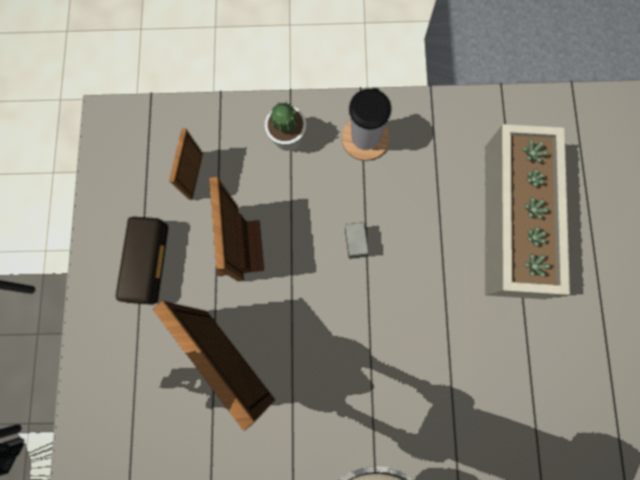

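The scene view shows the middle-sized board in its rack at about (400,240), with the pot foot at (299,264). The planter's front rim, at about (190,260), faces world +y. The top view agrees: board top edge (215,180)–(235,275), pot foot (357,239), rim at column ~505. Next I'll measure yaws and edges from the depth.

```bash
python3 - <<'E'
from h import *
for n in('scene','top'):
    w=np.load(f'/tmp/{n}0.npz')['w'].reshape(-1,3)
    def box(x0,x1,y0,y1,z0,z1): 
        m=(w[:,0]>x0)&(w[:,0]<x1)&(w[:,1]>y0)&(w[:,1]<y1)&(w[:,2]>z0)&(w[:,2]<z1); return w[m]
    def rect(l,p):
        if len(p)<8: print(l,len(p));return
        c,s,a=cv2.minAreaRect((p[:,:2]*1000).astype(np.float32)); print(n,l,len(p),np.round(c,1),np.round(s,1),round(a,1),'z',np.round(np.percentile(p[:,2],[5,50,95]),3))
    rect('boardtop',box(.4,.63,.18,.33,.172,.19))
    rect('boardall',box(.4,.63,.18,.33,.10,.165))
    rect('bigboard',box(.2,.44,.15,.36,.10,.4))
    rect('small',box(.58,.75,.25,.42,.03,.4))
    rect('pot',box(.46,.58,-.03,.07,.04,.05))
    rect('planter',box(.36,.76,-.38,-.18,.094,.104))
    rect('planterside',box(.36,.76,-.26,-.18,.02,.085))
E
```

```text
scene boardtop 363 [524.6 247.4] [152.7  14.8] 5.7 z [0.173 0.178 0.18 ]
scene boardall 700 [495.7 253.9] [ 58.4 208.1] 77.4 z [0.103 0.133 0.161]
scene bigboard 4065 [310.5 248.4] [215.9  27.5] 38.6 z [0.109 0.18  0.238]
scene small 967 [634.1 315.1] [157.4  74.1] 31.9 z [0.037 0.097 0.172]
scene pot 305 [519.9  21.1] [63.9 35.7] 5.3 z [0.041 0.043 0.046]
scene planter 2509 [ 557.8 -286.9] [112.5 303.6] 84.9 z [0.095 0.098 0.102]
scene planterside 1769 [ 563.  -248.4] [ 40.4 302. ] 86.2 z [0.024 0.058 0.084]
top boardtop 901 [523.8 246.5] [149.7  15.3] 5.5 z [0.176 0.181 0.183]
top boardall 715 [523.7 240.3] [149.6  13. ] 0.8 z [0.103 0.134 0.162]
top bigboard 4907 [309.9 247.3] [212.   21.1] 38.5 z [0.116 0.231 0.242]
top small 1311 [632.7 315.8] [156.1  74.7] 31.8 z [0.037 0.091 0.121]
top pot 618 [519.8  20.5] [60.3 36.1] 5.6 z [0.043 0.046 0.049]
top planter 4413 [ 559.3 -287.6] [112.2 301.6] 85.0 z [0.096 0.101 0.103]
top planterside 2005 [ 562.1 -240. ] [ 40.5 303.3] 89.9 z [0.025 0.056 0.084]
```

Request:
{"op": "carry_out", "data": {
  "delta_pos": [
    [0,0,-0.25],
    [0,0,-0.25],
    [0,0,-0.25],
    [-0.9,-0.67,-0.25],
    [-0.9,-0.67,-0.25],
    [-0.9,-0.67,-0.25],
    [-0.9,-0.67,-0.25],
    [-0.9,-0.67,-0.25],
    [-0.9,-0.67,-0.25],
    [-0.9,-0.67,-0.25],
    [-0.9,-0.67,-0.25],
    [-0.9,-0.67,-0.25]
  ],
  "turn": [
    [0,0,0],
    [0,0,0],
    [0,0,0],
    [0,0,-0.96],
    [0,0,-0.96],
    [0,0,-0.96],
    [0,0,-0.96],
    [0,0,-0.96],
    [0,0,-0.96],
    [0,0,-0.96],
    [0,0,-0.96],
    [0,0,-0.96]
  ],
  "claw": [-1,-1,-1,-1,-1,-1,-1,-1,-1,-1,-1,-1]
}}

```text
clock: 2.2
position: [0.4483, 0.1451, 0.3313]
ee_rot: [0.0, -0.047, 0.999, 0.0]
contact_force: [0.4, 0.4, -0.1]
width: 0.0854
gripper_force: 0.0
```

```bash
cat >> h.py <<'E'
def plan(xyz,yaw,lean=0.):
    """tool-frame numbers to a TCP pose: tool y at world angle yaw (deg), tool then tilted so that tool up-axis leans toward -tool y by lean deg"""
    p,r,s=pose()
    y=np.array([np.cos(np.radians(yaw)),np.sin(np.radians(yaw)),0]);z=np.array([0,0,-1.]);x=np.cross(y,z)
    t=R.from_rotvec(x*0)*R.from_matrix(np.c_[x,y,z])
    ax=np.cross([0,0,1],-y); t=R.from_rotvec(ax*np.radians(lean))*t
    print('clock',s['clock'],'pos',p.round(4),'yaw',np.degrees(np.arctan2(*r.as_matrix()[[1,0],1])).round(2),'w',round(s['width'],4),'F',np.round(s['contact_force'],1),'g',np.round(s['gripper_force'],1))
    print('shift',(r.inv().apply(np.array(xyz)-p)/.4).round(4),'turn',(np.degrees((r.inv()*t).as_rotvec())/30).round(4))
E
python3 -c "
from h import *
plan([.52,.0205,.1],95.4)"
```

```text
clock 2.2 pos [0.4483 0.1451 0.3313] yaw 95.43 w 0.0854 F [ 0.4  0.4 -0.1] g 0.0
shift [-0.1486 -0.3274  0.5782] turn [0.0007 0.0016 0.0011]
```

Request:
{"op": "carry_out", "data": {
  "delta_pos": [
    [-0.149,-0.327,0.2],
    [-0.149,-0.327,0.2],
    [-0.149,-0.327,0.2],
    [-0.149,-0.327,0.2],
    [-0.149,-0.327,0.4],
    [-0.149,-0.327,0.5],
    [-0.149,-0.327,0.6],
    [-0.149,-0.327,0.65],
    [-0.149,-0.327,0.7],
    [-0.149,-0.327,0.75],
    [-0.149,-0.327,0.8],
    [-0.149,-0.327,0.8]
  ],
  "turn": [
    [0,0,0],
    [0,0,0],
    [0,0,0],
    [0,0,0],
    [0,0,0],
    [0,0,0],
    [0,0,0],
    [0,0,0],
    [0,0,0],
    [0,0,0],
    [0,0,0],
    [0,0,0]
  ],
  "claw": [-1,-1,-1,-1,-1,-1,-1,-1,-1,-1,-1,-1]
}}

```text
clock: 3.4
position: [0.5173, 0.0233, 0.0093]
ee_rot: [-0.003, -0.048, 0.999, 0.001]
contact_force: [-0.3, -0.7, -0.1]
width: 0.0855
gripper_force: 0.0
```

Request:
{"op": "carry_out", "data": {
  "delta_pos": [
    [0,0,0],
    [0,0,0],
    [0,0,0],
    [0,0,0],
    [0,0,0],
    [0,0,0],
    [0,0,0],
    [0,0,0]
  ],
  "turn": [
    [0,0,0],
    [0,0,0],
    [0,0,0],
    [0,0,0],
    [0,0,0],
    [0,0,0],
    [0,0,0],
    [0,0,0]
  ],
  "claw": [0.5,0.5,0.5,0.5,0.5,0.5,0.5,0.5],
  "force": 30
}}

```text
clock: 4.2
position: [0.5204, 0.0223, 0.0125]
ee_rot: [0.001, -0.047, 0.999, -0.0]
contact_force: [-0.7, 0.1, 6.6]
width: 0.0357
gripper_force: 31.8
```

```bash
python3 -c "
from h import *
plan([.5735,-.1192,.011],84.9)"
```

```text
clock 4.2 pos [0.5204 0.0223 0.0125] yaw 95.44 w 0.0357 F [-0.7  0.1  6.6] g 31.8
shift [-0.0986 -0.3648  0.0042] turn [-0.0004  0.0049  0.3512]
```

Request:
{"op": "carry_out", "data": {
  "delta_pos": [
    [0,0,-0.1],
    [0,0,-0.1],
    [-0.099,-0.365,-0.1],
    [-0.099,-0.365,-0.1],
    [-0.099,-0.365,-0.1],
    [-0.099,-0.365,-0.1],
    [-0.099,-0.365,-0.1],
    [-0.099,-0.365,-0.1],
    [-0.099,-0.365,-0.05],
    [-0.099,-0.365,-0.02],
    [-0.099,-0.365,-0.008],
    [-0.099,-0.365,-0.005]
  ],
  "turn": [
    [0,0,0],
    [0,0,0],
    [0,0,0.35],
    [0,0,0.35],
    [0,0,0.35],
    [0,0,0.35],
    [0,0,0.35],
    [0,0,0.35],
    [0,0,0.35],
    [0,0,0.35],
    [0,0,0.35],
    [0,0,0.35]
  ],
  "claw": [0.5,0.5,0.5,0.5,0.5,0.5,0.5,0.5,0.5,0.5,0.5,0.5]
}}

```text
clock: 5.4
position: [0.5719, -0.118, 0.0128]
ee_rot: [-0.001, 0.044, 0.999, 0.0]
contact_force: [-0.6, -1.7, -1.0]
width: 0.0356
gripper_force: 31.8
```

Request:
{"op": "carry_out", "data": {
  "delta_pos": [
    [0,0,0.003],
    [0,0,0.005],
    [0,0,0.005]
  ],
  "turn": [
    [0,0,0],
    [0,0,0],
    [0,0,0]
  ],
  "claw": [0.5,0.5,0.5]
}}

```text
clock: 5.7
position: [0.5727, -0.1186, 0.0126]
ee_rot: [0.0, 0.044, 0.999, 0.0]
contact_force: [-3.1, 2.2, 5.0]
width: 0.0357
gripper_force: 32.5
```

```bash
python3 -c "
from h import *
plan([.5735,-.1192,.011],84.9)"
```

```text
clock 5.7 pos [ 0.5727 -0.1186  0.0126] yaw 84.93 w 0.0357 F [-3.1  2.2  5. ] g 32.5
shift [-0.002  -0.0013  0.0039] turn [0.0011 0.0012 0.0011]
```

Request:
{"op": "carry_out", "data": {
  "delta_pos": [
    [0,0,0],
    [0,0,0],
    [0,0,0],
    [0,0,0],
    [0,0,-0.1],
    [0,0,-0.2],
    [0,0,-0.35],
    [0,0,-0.5],
    [0,0,-0.65],
    [0,0,-0.75],
    [0,0,-0.75],
    [0,0,-0.75]
  ],
  "turn": [
    [0,0,0],
    [0,0,0],
    [0,0,0],
    [0,0,0],
    [0,0,0],
    [0,0,0],
    [0,0,0],
    [0,0,0],
    [0,0,0],
    [0,0,0],
    [0,0,0],
    [0,0,0]
  ],
  "claw": [-1,-1,-1,-1,-1,-1,-1,-1,-1,-1,-1,-1]
}}

```text
clock: 6.9
position: [0.5744, -0.1198, 0.3156]
ee_rot: [0.004, 0.044, 0.999, -0.001]
contact_force: [-0.5, 0.2, -0.4]
width: 0.0854
gripper_force: 0.0
```

```bash
python3 - <<'E'
from h import *
for n in('top','scene'):
    d=grab(n); w=cloud(d).reshape(-1,3); cv2.imwrite(f'pics/{n}1.png',d['image'][...,::-1])
    m=(w[:,0]>.5)&(w[:,0]<.65)&(w[:,1]>-.18)&(w[:,1]<-.06)&(w[:,2]>.039)&(w[:,2]<.052);p=w[m]
    print(n,len(p),cv2.minAreaRect((p[:,:2]*1000).astype(np.float32)) if len(p)>8 else '')
plan([.524,.247,.30],95.6)
E
```

```text
top 616 ((572.4271240234375, -118.43434143066406), (36.4048957824707, 60.355567932128906), 84.84542083740234)
scene 352 ((574.1818237304688, -117.9609146118164), (35.98488998413086, 62.92186737060547), 85.65489196777344)
clock 7.0 pos [ 0.5723 -0.1191  0.3107] yaw 84.93 w 0.0855 F [-0.8 -0.2 -0.2] g 0.0
shift [0.2012 0.9011 0.027 ] turn [ 0.0004 -0.0011 -0.3557]
```

Request:
{"op": "carry_out", "data": {
  "delta_pos": [
    [0.2,0.9,0],
    [0.2,0.9,0],
    [0.2,0.9,0],
    [0.2,0.9,0],
    [0.2,0.9,0],
    [0.2,0.9,0],
    [0.2,0.9,0],
    [0.2,0.9,0],
    [0.2,0.9,0],
    [0.2,0.9,0],
    [0.2,0.9,0],
    [0.2,0.9,0]
  ],
  "turn": [
    [0,0,-0.356],
    [0,0,-0.356],
    [0,0,-0.356],
    [0,0,-0.356],
    [0,0,-0.356],
    [0,0,-0.356],
    [0,0,-0.356],
    [0,0,-0.356],
    [0,0,-0.356],
    [0,0,-0.356],
    [0,0,-0.356],
    [0,0,-0.356]
  ],
  "claw": [-1,-1,-1,-1,-1,-1,-1,-1,-1,-1,-1,-1]
}}

```text
clock: 8.2
position: [0.525, 0.245, 0.3108]
ee_rot: [-0.0, -0.048, 0.999, -0.0]
contact_force: [-0.3, -0.6, 0.2]
width: 0.0854
gripper_force: 0.0
```

```bash
python3 - <<'E'
from h import *
plan([.524,.247,.14],95.6)
E
```

```text
clock 8.2 pos [0.525  0.245  0.3108] yaw 95.5 w 0.0854 F [-0.3 -0.6  0.2] g 0.0
shift [0.0016 0.0053 0.4271] turn [-0.0011 -0.0016 -0.0033]
```

Request:
{"op": "carry_out", "data": {
  "delta_pos": [
    [0.002,0.005,0.1],
    [0.002,0.005,0.2],
    [0.002,0.005,0.3],
    [0.002,0.005,0.38],
    [0.002,0.005,0.427],
    [0.002,0.005,0.427],
    [0.002,0.005,0.427],
    [0.002,0.005,0.427]
  ],
  "turn": [
    [0,0,0],
    [0,0,0],
    [0,0,0],
    [0,0,0],
    [0,0,0],
    [0,0,0],
    [0,0,0],
    [0,0,0]
  ],
  "claw": [-1,-1,-1,-1,-1,-1,-0.5,-0.5]
}}

```text
clock: 9.0
position: [0.5251, 0.2483, 0.1422]
ee_rot: [0.002, -0.049, 0.999, 0.0]
contact_force: [0.5, -0.5, 0.4]
width: 0.064
gripper_force: 0.0
```

Request:
{"op": "carry_out", "data": {
  "delta_pos": [
    [0,0,0],
    [0,0,0],
    [0,0,0],
    [0,0,0],
    [0,0,0],
    [0,0,0],
    [0,0,0],
    [0,0,0],
    [0,0,0],
    [0,0,0]
  ],
  "turn": [
    [0,0,0],
    [0,0,0],
    [0,0,0],
    [0,0,0],
    [0,0,0],
    [0,0,0],
    [0,0,0],
    [0,0,0],
    [0,0,0],
    [0,0,0]
  ],
  "claw": [1,1,1,1,1,1,1,1,1,1],
  "force": 50
}}

```text
clock: 10.0
position: [0.5242, 0.2485, 0.1411]
ee_rot: [0.001, -0.049, 0.999, 0.0]
contact_force: [-0.2, -0.2, 5.2]
width: 0.0131
gripper_force: 49.8
```

```bash
python3 - <<'E'
from h import *
plan([.524,.247,.14],95.6)
E
```

```text
clock 10.0 pos [0.5242 0.2485 0.1411] yaw 95.62 w 0.0131 F [-0.2 -0.2  5.2] g 49.8
shift [ 0.0008 -0.0037  0.0028] turn [0.0004 0.0023 0.0006]
```

I catch an error here. I offset the pot foot from the planter's front plane when I should have used its centre, so it stands 55 mm too far out. The board is still seated in the rack, so I'll let go and shift the pot foot first.

Request:
{"op": "carry_out", "data": {
  "delta_pos": [
    [0,0,0],
    [0,0,0],
    [0,0,0],
    [0,0,0],
    [0,0,0],
    [0,0,-0.1],
    [0,0,-0.2],
    [0,0,-0.3],
    [0,0,-0.42],
    [0,0,-0.42],
    [0,0,-0.42]
  ],
  "turn": [
    [0,0,0],
    [0,0,0],
    [0,0,0],
    [0,0,0],
    [0,0,0],
    [0,0,0],
    [0,0,0],
    [0,0,0],
    [0,0,0],
    [0,0,0],
    [0,0,0]
  ],
  "claw": [-1,-1,-1,-1,-1,-1,-1,-1,-1,-1,-1]
}}

```text
clock: 11.1
position: [0.5243, 0.2486, 0.3099]
ee_rot: [0.002, -0.049, 0.999, 0.0]
contact_force: [0.5, 0.4, -1.2]
width: 0.0852
gripper_force: 0.0
```

```bash
python3 - <<'E'
from h import *
plan([.573,-.1185,.31],84.9)
E
```

```text
clock 11.1 pos [0.5243 0.2486 0.3099] yaw 95.62 w 0.0852 F [ 0.5  0.4 -1.2] g 0.0
shift [-3.150e-02 -9.253e-01 -8.000e-04] turn [0.0021 0.006  0.3572]
```

Request:
{"op": "carry_out", "data": {
  "delta_pos": [
    [-0.031,-0.925,0],
    [-0.031,-0.925,0],
    [-0.031,-0.925,0],
    [-0.031,-0.925,0],
    [-0.031,-0.925,0],
    [-0.031,-0.925,0],
    [-0.031,-0.925,0],
    [-0.031,-0.925,0],
    [-0.031,-0.925,0],
    [-0.031,-0.925,0],
    [-0.031,-0.925,0],
    [-0.031,-0.925,0]
  ],
  "turn": [
    [0,0,0.357],
    [0,0,0.357],
    [0,0,0.357],
    [0,0,0.357],
    [0,0,0.357],
    [0,0,0.357],
    [0,0,0.357],
    [0,0,0.357],
    [0,0,0.357],
    [0,0,0.357],
    [0,0,0.357],
    [0,0,0.357]
  ],
  "claw": [-1,-1,-1,-1,-1,-1,-1,-1,-1,-1,-1,-1]
}}

```text
clock: 12.3
position: [0.572, -0.1171, 0.3083]
ee_rot: [-0.0, 0.044, 0.999, 0.0]
contact_force: [-0.8, -0.7, -0.5]
width: 0.0855
gripper_force: 0.0
```

```bash
python3 - <<'E'
from h import *
plan([.573,-.1185,.013],84.9)
E
```

```text
clock 12.3 pos [ 0.572  -0.1171  0.3083] yaw 85.01 w 0.0855 F [-0.8 -0.7 -0.5] g 0.0
shift [-0.0031 -0.0038  0.7382] turn [ 0.0013 -0.0011  0.0037]
```

Request:
{"op": "carry_out", "data": {
  "delta_pos": [
    [-0.003,-0.004,0.12],
    [-0.003,-0.004,0.24],
    [-0.003,-0.004,0.36],
    [-0.003,-0.004,0.48],
    [-0.003,-0.004,0.58],
    [-0.003,-0.004,0.66],
    [-0.003,-0.004,0.71],
    [-0.003,-0.004,0.738],
    [-0.003,-0.004,0.738],
    [-0.003,-0.004,0.738]
  ],
  "turn": [
    [0,0,0],
    [0,0,0],
    [0,0,0],
    [0,0,0],
    [0,0,0],
    [0,0,0],
    [0,0,0],
    [0,0,0],
    [0,0,0],
    [0,0,0]
  ],
  "claw": [-1,-1,-1,-1,-1,-1,-1,-1,-1,-1]
}}

```text
clock: 13.3
position: [0.5742, -0.12, 0.0142]
ee_rot: [0.001, 0.044, 0.999, -0.0]
contact_force: [0.4, -0.7, -0.3]
width: 0.0853
gripper_force: 0.0
```

Request:
{"op": "carry_out", "data": {
  "delta_pos": [
    [0,0,0],
    [0,0,0],
    [0,0,0],
    [0,0,0],
    [0,0,0],
    [0,0,0],
    [0,0,0],
    [0,0,0]
  ],
  "turn": [
    [0,0,0],
    [0,0,0],
    [0,0,0],
    [0,0,0],
    [0,0,0],
    [0,0,0],
    [0,0,0],
    [0,0,0]
  ],
  "claw": [0.5,0.5,0.5,0.5,0.5,0.5,0.5,0.5],
  "force": 30
}}

```text
clock: 14.1
position: [0.5739, -0.1203, 0.0141]
ee_rot: [0.001, 0.045, 0.999, -0.0]
contact_force: [-0.3, 1.4, 5.8]
width: 0.0357
gripper_force: 31.7
```

```bash
python3 - <<'E'
from h import *
plan([.5685,-.174,.013],84.9)
E
```

```text
clock 14.1 pos [ 0.5739 -0.1203  0.0141] yaw 84.89 w 0.0357 F [-0.3  1.4  5.8] g 31.7
shift [ 0.0015 -0.1349  0.0029] turn [ 0.0001  0.0027 -0.0003]
```

Request:
{"op": "carry_out", "data": {
  "delta_pos": [
    [0,0,-0.03],
    [0,0,-0.03],
    [0.0015,-0.07,-0.03],
    [0.0015,-0.135,-0.03],
    [0.0015,-0.135,-0.03],
    [0.0015,-0.135,-0.01],
    [0.0015,-0.135,0],
    [0.0015,-0.135,0.002],
    [0.0015,-0.135,0.002]
  ],
  "turn": [
    [0,0,0],
    [0,0,0],
    [0,0,0],
    [0,0,0],
    [0,0,0],
    [0,0,0],
    [0,0,0],
    [0,0,0],
    [0,0,0]
  ],
  "claw": [0.5,0.5,0.5,0.5,0.5,0.5,0.5,0.5,0.5]
}}

```text
clock: 15.0
position: [0.5694, -0.1705, 0.0143]
ee_rot: [0.001, 0.045, 0.999, 0.002]
contact_force: [1.5, 13.5, 11.2]
width: 0.0351
gripper_force: 61.9
```

Request:
{"op": "carry_out", "data": {
  "delta_pos": [
    [0,0,0],
    [0,0,0],
    [0,0,0],
    [0,0,0],
    [0,0,-0.1],
    [0,0,-0.2],
    [0,0,-0.32],
    [0,0,-0.44],
    [0,0,-0.56],
    [0,0,-0.68],
    [0,0,-0.74],
    [0,0,-0.74]
  ],
  "turn": [
    [0,0,0],
    [0,0,0],
    [0,0,0],
    [0,0,0],
    [0,0,0],
    [0,0,0],
    [0,0,0],
    [0,0,0],
    [0,0,0],
    [0,0,0],
    [0,0,0],
    [0,0,0]
  ],
  "claw": [-0.3,-0.3,-0.3,-0.3,-0.3,-0.3,-0.3,-0.3,-0.3,-0.3,-0.3,-0.3]
}}

```text
clock: 16.2
position: [0.5698, -0.1749, 0.3135]
ee_rot: [0.005, 0.044, 0.999, -0.002]
contact_force: [0.4, 0.8, -0.1]
width: 0.0555
gripper_force: 0.0
```

```bash
python3 - <<'E'
from h import *
for n in('top','scene'):
    d=grab(n); w=cloud(d).reshape(-1,3); cv2.imwrite(f'pics/{n}2.png',d['image'][...,::-1])
    m=(w[:,0]>.5)&(w[:,0]<.65)&(w[:,1]>-.215)&(w[:,1]<-.12)&(w[:,2]>.039)&(w[:,2]<.052);p=w[m]
    print(n,len(p),cv2.minAreaRect((p[:,:2]*1000).astype(np.float32)) if len(p)>8 else '')
    m=(w[:,0]>.36)&(w[:,0]<.76)&(w[:,1]>-.38)&(w[:,1]<-.21)&(w[:,2]>.094)&(w[:,2]<.104);p=w[m]
    print(n,len(p),cv2.minAreaRect((p[:,:2]*1000).astype(np.float32)))
    m=(w[:,0]>.4)&(w[:,0]<.63)&(w[:,1]>.18)&(w[:,1]<.33)&(w[:,2]>.172)&(w[:,2]<.19);p=w[m]
    print(n,len(p),cv2.minAreaRect((p[:,:2]*1000).astype(np.float32)))
plan([.524,.2485,.31],95.6)
E
```

```text
top 604 ((567.8155517578125, -169.01458740234375), (35.13309097290039, 60.30525207519531), 86.20186614990234)
top 1801 ((552.7963256835938, -264.1231384277344), (67.29370880126953, 284.53900146484375), 85.45250701904297)
top 912 ((524.0859375, 247.62127685546875), (149.9696502685547, 15.112921714782715), 5.8982343673706055)
scene 346 ((568.86767578125, -169.03265380859375), (35.996334075927734, 61.107139587402344), 85.27933502197266)
scene 2512 ((558.009765625, -286.9123229980469), (112.696533203125, 304.66729736328125), 84.89752197265625)
scene 357 ((524.3299560546875, 248.03721618652344), (151.5069122314453, 15.118975639343262), 6.166665077209473)
clock 16.3 pos [ 0.5678 -0.174   0.3085] yaw 84.91 w 0.0555 F [ 0.1  0.5 -0.4] g 0.0
shift [ 0.2029  1.0424 -0.0043] turn [-0.0008  0.0008 -0.3565]
```

The pot foot touched lightly on the way and now stands at (0.568,-0.169). That gives a snug lean of about 17°, which is acceptable. Next is the board.

Request:
{"op": "carry_out", "data": {
  "delta_pos": [
    [0.203,0.98,0],
    [0.203,0.98,0],
    [0.203,0.98,0],
    [0.203,0.98,0],
    [0.203,0.98,0],
    [0.203,0.98,0],
    [0.203,0.98,0],
    [0.203,0.98,0],
    [0.203,0.98,0],
    [0.203,0.98,0],
    [0.203,0.98,0],
    [0.203,0.98,0]
  ],
  "turn": [
    [0,0,-0.36],
    [0,0,-0.36],
    [0,0,-0.36],
    [0,0,-0.36],
    [0,0,-0.36],
    [0,0,-0.36],
    [0,0,-0.36],
    [0,0,-0.36],
    [0,0,-0.36],
    [0,0,-0.36],
    [0,0,-0.36],
    [0,0,-0.36]
  ],
  "claw": [-1,-1,-1,-1,-1,-1,-1,-1,-1,-1,-1,-1]
}}

```text
clock: 17.5
position: [0.522, 0.2221, 0.3078]
ee_rot: [-0.001, -0.049, 0.999, -0.0]
contact_force: [-0.1, 0.2, -0.3]
width: 0.0855
gripper_force: 0.0
```

```bash
python3 - <<'E'
from h import *
plan([.524,.248,.14],95.6)
E
```

```text
clock 17.5 pos [0.522  0.2221 0.3078] yaw 95.59 w 0.0855 F [-0.1  0.2 -0.3] g 0.0
shift [-0.0118  0.0642  0.4194] turn [-0.0014 -0.0024 -0.0004]
```

Request:
{"op": "carry_out", "data": {
  "delta_pos": [
    [-0.012,0.063,0],
    [-0.012,0.063,0],
    [-0.012,0.063,0.1],
    [-0.012,0.063,0.2],
    [-0.012,0.063,0.3],
    [-0.012,0.063,0.38],
    [-0.012,0.063,0.42],
    [-0.012,0.063,0.42],
    [-0.012,0.063,0.42],
    [-0.012,0.063,0.42]
  ],
  "turn": [
    [0,0,0],
    [0,0,0],
    [0,0,0],
    [0,0,0],
    [0,0,0],
    [0,0,0],
    [0,0,0],
    [0,0,0],
    [0,0,0],
    [0,0,0]
  ],
  "claw": [-1,-1,-1,-1,-1,-1,-1,-1,-0.5,-0.5]
}}

```text
clock: 18.5
position: [0.5254, 0.2489, 0.1421]
ee_rot: [0.001, -0.049, 0.999, 0.0]
contact_force: [-0.9, 0.4, -0.2]
width: 0.064
gripper_force: 0.0
```

Request:
{"op": "carry_out", "data": {
  "delta_pos": [
    [0,0,0],
    [0,0,0],
    [0,0,0],
    [0,0,0],
    [0,0,0],
    [0,0,0],
    [0,0,0],
    [0,0,0],
    [0,0,0],
    [0,0,0]
  ],
  "turn": [
    [0,0,0],
    [0,0,0],
    [0,0,0],
    [0,0,0],
    [0,0,0],
    [0,0,0],
    [0,0,0],
    [0,0,0],
    [0,0,0],
    [0,0,0]
  ],
  "claw": [1,1,1,1,1,1,1,1,1,1],
  "force": 50
}}

```text
clock: 19.5
position: [0.5245, 0.2493, 0.1411]
ee_rot: [0.001, -0.05, 0.999, 0.0]
contact_force: [0.1, -0.3, 5.0]
width: 0.0134
gripper_force: 49.8
```

Request:
{"op": "carry_out", "data": {
  "delta_pos": [
    [0,0,-0.05],
    [0,0,-0.12],
    [0,0,-0.22],
    [0,0,-0.32],
    [0,0,-0.42],
    [0,0,-0.42],
    [0,0,-0.42]
  ],
  "turn": [
    [0,0,0],
    [0,0,0],
    [0,0,0],
    [0,0,0],
    [0,0,0],
    [0,0,0],
    [0,0,0]
  ],
  "claw": [1,1,1,1,1,1,1]
}}

```text
clock: 20.2
position: [0.5238, 0.2492, 0.3078]
ee_rot: [-0.0, -0.05, 0.999, 0.0]
contact_force: [-0.2, -0.2, -3.9]
width: 0.0134
gripper_force: 49.2
```

```bash
python3 - <<'E'
from h import *
plan([.563,-.10,.31],84.9,0)
E
```

```text
clock 20.2 pos [0.5238 0.2492 0.3078] yaw 95.71 w 0.0134 F [-0.2 -0.2 -3.9] g 49.2
shift [-0.0107 -0.8785 -0.0055] turn [ 0.     -0.0018  0.3604]
```

Request:
{"op": "carry_out", "data": {
  "delta_pos": [
    [-0.005,-0.1,0],
    [-0.005,-0.2,0],
    [-0.01,-0.3,0],
    [-0.01,-0.4,0],
    [-0.01,-0.5,0],
    [-0.01,-0.6,0],
    [-0.01,-0.7,0],
    [-0.01,-0.8,0],
    [-0.01,-0.878,0],
    [-0.01,-0.878,0],
    [-0.01,-0.878,0],
    [-0.01,-0.878,0]
  ],
  "turn": [
    [0,0,0.04],
    [0,0,0.08],
    [0,0,0.12],
    [0,0,0.16],
    [0,0,0.2],
    [0,0,0.24],
    [0,0,0.28],
    [0,0,0.32],
    [0,0,0.36],
    [0,0,0.36],
    [0,0,0.36],
    [0,0,0.36]
  ],
  "claw": [1,1,1,1,1,1,1,1,1,1,1,1]
}}

```text
clock: 21.4
position: [0.5622, -0.0988, 0.3066]
ee_rot: [-0.002, 0.044, 0.999, 0.001]
contact_force: [0.1, 0.4, -2.7]
width: 0.0135
gripper_force: 50.5
```

```bash
python3 - <<'E'
from h import *
d=grab('scene'); w=cloud(d); cv2.imwrite('pics/scene3.png',d['image'][...,::-1])
p=w.reshape(-1,3); p=p[(p[:,0]>.46)&(p[:,0]<.66)&(p[:,1]>-.13)&(p[:,1]<-.07)&(p[:,2]>.15)&(p[:,2]<.33)]
print(np.percentile(p,[1,50,99],axis=0).round(4))
q=p[p[:,2]<.25]; print('zmin',np.sort(q[:,2])[:5], [ (z,np.percentile(q[abs(q[:,2]-z)<.01][:,1],[2,98]).round(4).tolist(),np.percentile(q[abs(q[:,2]-z)<.01][:,0],[2,98]).round(4).tolist()) for z in(.19,.21,.23)])
L=np.radians(16); n=np.array([.089,.996,0]); u=np.array([0,0,1])*np.cos(L)-n*np.sin(L)
O=np.array([.566,-.196,.0019]); T=O+.131*u; print(T)
plan(T+[0,0,.08],84.9,16)
plan(T,84.9,16)
E
```

```text
[[ 0.4912 -0.1115  0.1776]
 [ 0.5988 -0.0949  0.2551]
 [ 0.6374 -0.0805  0.3288]]
zmin [0.17444232 0.17491312 0.1750553  0.17535579 0.17575903] [(0.19, [-0.1101, -0.0852], [0.4928, 0.6363]), (0.21, [-0.1098, -0.0851], [0.4943, 0.6365]), (0.23, [-0.11, -0.0853], [0.4925, 0.6368])]
[ 0.56278634 -0.23196406  0.12782528]
clock 21.45 pos [ 0.5624 -0.0986  0.3072] yaw 84.98 w 0.0135 F [-0.3  0.8 -2.8] g 50.5
shift [-0.0308 -0.3324  0.2479] turn [-0.5308 -0.0054  0.0019]
clock 21.45 pos [ 0.5624 -0.0986  0.3072] yaw 84.98 w 0.0135 F [-0.3  0.8 -2.8] g 50.5
shift [-0.0313 -0.3327  0.4479] turn [-0.5308 -0.0054  0.0019]
```

View pics/scene3.png

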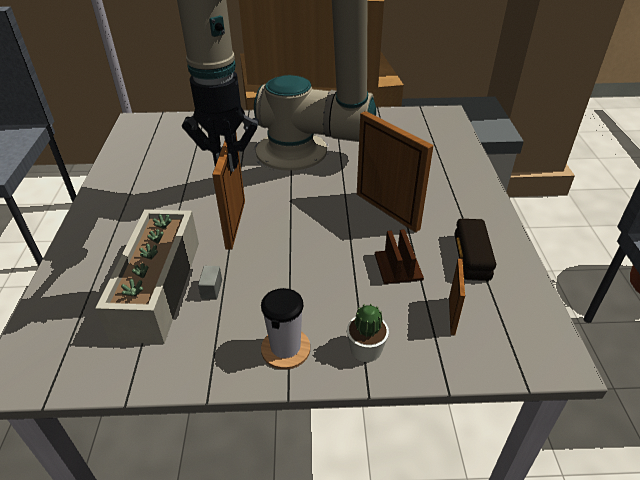

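Request:
{"op": "carry_out", "data": {
  "delta_pos": [
    [-0.03,-0.1,0],
    [-0.03,-0.2,0],
    [-0.03,-0.333,0.05],
    [-0.031,-0.333,0.1],
    [-0.031,-0.333,0.2],
    [-0.031,-0.333,0.27],
    [-0.031,-0.333,0.32],
    [-0.031,-0.333,0.36],
    [-0.031,-0.333,0.4],
    [-0.031,-0.333,0.42],
    [-0.031,-0.333,0.43],
    [-0.031,-0.333,0.43]
  ],
  "turn": [
    [-0.2,0,0],
    [-0.4,0,0],
    [-0.497,0,0],
    [-0.497,0,0],
    [-0.497,0,0],
    [-0.497,0,0],
    [-0.497,0,0],
    [-0.497,0,0],
    [-0.497,0,0],
    [-0.497,0,0],
    [-0.497,0,0],
    [-0.497,0,0]
  ],
  "claw": [1,1,1,1,1,1,1,1,1,1,1,1]
}}

```text
clock: 22.65
position: [0.5637, -0.2331, 0.1364]
ee_rot: [0.006, 0.044, 0.991, 0.13]
contact_force: [0.5, -0.2, -3.9]
width: 0.0133
gripper_force: 51.6
```

```bash
python3 - <<'E'
from h import *
d=grab('scene'); cv2.imwrite('pics/scene4.png',cv2.resize(d['image'][150:350,80:330,::-1],None,fx=3,fy=3))
plan([.5628,-.2318,.1283],84.9,15)
E
```

```text
clock 22.7 pos [ 0.564  -0.2334  0.1369] yaw 84.96 w 0.0135 F [-0.2  0.  -2.9] g 51.6
shift [ 0.0034 -0.0019  0.0218] turn [-0.0038  0.001   0.0018]
```

View pics/scene4.png

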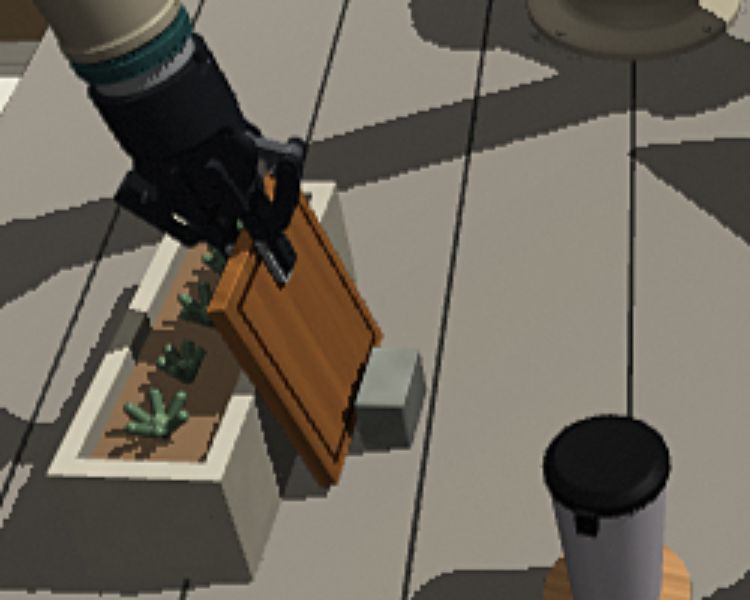

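Request:
{"op": "carry_out", "data": {
  "delta_pos": [
    [0.002,-0.002,0.01],
    [0.002,-0.003,0.017],
    [0.002,-0.004,0.0215],
    [0.002,-0.004,0.0225],
    [0.002,-0.004,0.0225]
  ],
  "turn": [
    [0,0,0],
    [0,0,0],
    [0,0,0],
    [0,0,0],
    [0,0,0]
  ],
  "claw": [1,1,1,1,1]
}}

```text
clock: 23.2
position: [0.5628, -0.2331, 0.1285]
ee_rot: [0.006, 0.044, 0.991, 0.129]
contact_force: [-2.1, -1.0, 5.8]
width: 0.0133
gripper_force: 52.7
```

Request:
{"op": "carry_out", "data": {
  "delta_pos": [
    [0,0,0],
    [0,0,0],
    [0,0,0],
    [0,0,0],
    [0,0,0],
    [0,0,0]
  ],
  "turn": [
    [0,0,0],
    [0,0,0],
    [0,0,0],
    [0,0,0],
    [0,0,0],
    [0,0,0]
  ],
  "claw": [0.6,0.5,0.4,0.2,0,-0.2],
  "force": 20
}}

```text
clock: 23.8
position: [0.5629, -0.2328, 0.1273]
ee_rot: [0.006, 0.044, 0.991, 0.13]
contact_force: [-0.3, 0.4, 0.2]
width: 0.051
gripper_force: 0.0
```

Request:
{"op": "carry_out", "data": {
  "delta_pos": [
    [0,0,0],
    [0,0,0],
    [0,0,-0.05],
    [0,0,-0.1],
    [0,0,-0.2],
    [0,0,-0.3],
    [0,0,-0.4],
    [0,0,-0.5],
    [0,0,-0.5]
  ],
  "turn": [
    [0,0,0],
    [0,0,0],
    [0,0,0],
    [0,0,0],
    [0,0,0],
    [0,0,0],
    [0,0,0],
    [0,0,0],
    [0,0,0]
  ],
  "claw": [-0.3,-0.3,-0.3,-0.3,-0.3,-0.3,-0.3,-0.3,-0.3]
}}

```text
clock: 24.7
position: [0.5599, -0.2865, 0.3266]
ee_rot: [0.011, 0.044, 0.991, 0.126]
contact_force: [-0.2, 0.6, 0.4]
width: 0.0554
gripper_force: 0.0
```

```bash
python3 - <<'E'
from h import *
d=grab('scene'); cv2.imwrite('pics/scene5.png',cv2.resize(d['image'][150:350,80:330,::-1],None,fx=3,fy=3))
n=np.array([.089,.996]);C=np.array([.5585,-.287])
for k in('scene','top'):
    if k=='top': d=grab('top'); cv2.imwrite('pics/top5.png',d['image'][...,::-1])
    w=cloud(d).reshape(-1,3); w=w[~np.isnan(w[:,0])]
    m=(w[:,0]>.5)&(w[:,0]<.64)&(w[:,1]>-.20)&(w[:,1]<-.12)&(w[:,2]>.041)&(w[:,2]<.05);p=w[m]
    dn=(p[:,:2]-C)@n; p=p[dn>.095]; print(k,cv2.minAreaRect((p[:,:2]*1000).astype(np.float32)),np.percentile((p[:,:2]-C)@n,[2,98]))
    # outer face of the board: n-distance vs height
    dn=(w[:,:2]-C)@n
    q=(w[:,0]>.48)&(w[:,0]<.65)&(dn>.04)&(dn<.11)&(w[:,2]>.055)&(w[:,2]<.155)
    A=np.c_[w[q,2],w[q,0],np.ones(q.sum())]; b=dn[q]
    for _ in range(4):
        s=np.linalg.lstsq(A,b,rcond=None)[0]; r=b-A@s; g=abs(r)<max(.003,1.5*np.median(abs(r)));A,b=A[g],b[g]
    print(k,'lean',np.degrees(np.arctan(-s[0])),'yaw slope deg',np.degrees(s[1]),'face at z=0',s[2]+s[1]*.566,np.std(b-A@s),len(b))
plan([0,0,0],0)
E
```

```text
scene ((569.346923828125, -169.1099090576172), (35.5385627746582, 63.10383224487305), 85.64893341064453) [0.10176124 0.13542918]
scene lean 14.521413758341003 yaw slope deg -0.7045827987821717 face at z=0 0.09424876062094688 0.0009656111908004015 1351
top ((567.7864990234375, -168.93299865722656), (35.09696960449219, 60.81852340698242), 86.09558868408203) [0.10148382 0.13478842]
top lean 14.854972070715336 yaw slope deg 0.33406900053813093 face at z=0 0.09546019604509377 0.0007994563402585501 2698
clock 24.8 pos [ 0.5584 -0.2845  0.3214] yaw 84.91 w 0.0556 F [ 1.1  0.6 -0.4] g 0.0
shift [1.4553 0.3591 0.9238] turn [ 0.4031 -0.3637  2.8126]
```

View pics/scene5.png

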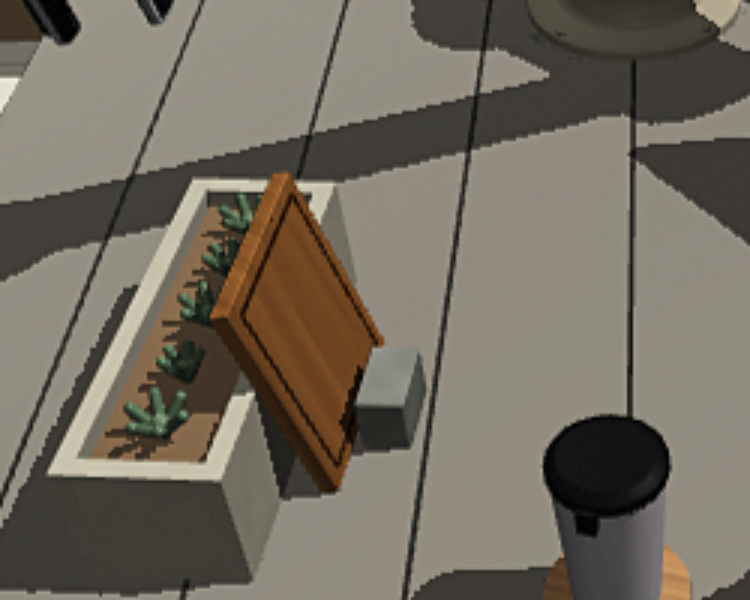

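The board leans about 14.7° on the rim. The pot foot still stands about 6 mm off the lower edge, so I'll nudge it snug from outside with shut fingers.

```bash
python3 - <<'E'
from h import *
plan([.574,-.110,.25],84.9)
E
```

```text
clock 24.8 pos [ 0.5584 -0.2845  0.3214] yaw 84.91 w 0.0556 F [ 1.1  0.6 -0.4] g 0.0
shift [0.0004 0.3776 0.2847] turn [ 4.948e-01  3.400e-03 -3.000e-04]
```

Request:
{"op": "carry_out", "data": {
  "delta_pos": [
    [0,0.1,0.0],
    [0,0.2,0.05],
    [0,0.3,0.15],
    [0,0.378,0.285],
    [0,0.378,0.285],
    [0,0.378,0.285],
    [0,0.378,0.285],
    [0,0.378,0.285],
    [0,0.378,0.285]
  ],
  "turn": [
    [0.1,0,0],
    [0.3,0,0],
    [0.495,0,0],
    [0.495,0,0],
    [0.495,0,0],
    [0.495,0,0],
    [0.495,0,0],
    [0.495,0,0],
    [0.495,0,0]
  ],
  "claw": [1,1,1,1,1,1,1,1,1]
}}

```text
clock: 25.7
position: [0.5744, -0.1109, 0.2502]
ee_rot: [0.001, 0.045, 0.999, 0.0]
contact_force: [-0.2, -0.2, -0.3]
width: 0.0001
gripper_force: 0.0
```

```bash
python3 - <<'E'
from h import *
plan([.574,-.110,.018],84.9)
E
```

```text
clock 25.7 pos [ 0.5744 -0.1109  0.2502] yaw 84.8 w 0.0001 F [-0.2 -0.2 -0.3] g 0.0
shift [0.0022 0.0019 0.5805] turn [ 0.0009  0.0033 -0.0034]
```

Request:
{"op": "carry_out", "data": {
  "delta_pos": [
    [0.002,0.002,0.12],
    [0.002,0.002,0.24],
    [0.002,0.002,0.36],
    [0.002,0.002,0.46],
    [0.002,0.002,0.54],
    [0.002,0.002,0.58],
    [0.002,0.002,0.58],
    [0.002,-0.02,0.58],
    [0.002,-0.04,0.58],
    [0.002,-0.05,0.58],
    [0.002,-0.05,0.58]
  ],
  "turn": [
    [0,0,0],
    [0,0,0],
    [0,0,0],
    [0,0,0],
    [0,0,0],
    [0,0,0],
    [0,0,0],
    [0,0,0],
    [0,0,0],
    [0,0,0],
    [0,0,0]
  ],
  "claw": [1,1,1,1,1,1,1,1,1,1,1]
}}

```text
clock: 26.8
position: [0.572, -0.1302, 0.0186]
ee_rot: [0.001, 0.045, 0.999, 0.0]
contact_force: [0.6, -0.0, -0.0]
width: -0.0001
gripper_force: 0.0
```

```bash
cat > meas.py <<'E'
from h import *
n=np.array([.089,.996]);C=np.array([.5585,-.287])
for k in('scene','top'):
    d=grab(k); cv2.imwrite(f'pics/{k}6.png',d['image'][...,::-1])
    w=cloud(d).reshape(-1,3); w=w[~np.isnan(w[:,0])]; dn=(w[:,:2]-C)@n
    m=(w[:,0]>.5)&(w[:,0]<.64)&(dn>.09)&(dn<.139)&(w[:,2]>.041)&(w[:,2]<.05);p=w[m]
    r=cv2.minAreaRect((p[:,:2]*1000).astype(np.float32)); print(k,'pot',np.round(r[0],1),np.round(r[1],1),round(r[2],1),np.percentile(dn[m],[2,98]).round(4))
    q=(w[:,0]>.48)&(w[:,0]<.65)&(dn>.04)&(dn<.11)&(w[:,2]>.055)&(w[:,2]<.15)
    A=np.c_[w[q,2],w[q,0],np.ones(q.sum())]; b=dn[q]
    for _ in range(4):
        s=np.linalg.lstsq(A,b,rcond=None)[0]; r=b-A@s; g=abs(r)<max(.003,1.5*np.median(abs(r)));A,b=A[g],b[g]
    print(k,'lean',np.degrees(np.arctan(-s[0])).round(2),'yaw',np.degrees(s[1]).round(2),'edge n',(s[2]+s[1]*.566+s[0]*.0036).round(4),len(b))
plan([.574,-.110,.018],84.9)
E
python3 meas.py
```

```text
scene pot [ 570.9 -169.1] [36.2 58. ] 85.5 [0.1013 0.1356]
scene lean 14.49 yaw -0.52 edge n 0.0936 1361Traceback (most recent call last):
  File "meas.py", line 7, in <module>
    r=cv2.minAreaRect((p[:,:2]*1000).astype(np.float32)); print(k,'pot',np.round(r[0],1),np.round(r[1],1),round(r[2],1),np.percentile(dn[m],[2,98]).round(4))
                                                                                                                        ~~~~~~~~~~~~~^^^^^^^^^^^^^^
    return _quantile_unchecked(
        a, q, axis, out, overwrite_input, method, keepdims, weights)
    return _ureduce(a,
                    func=_quantile_ureduce_func,
    ...<5 lines>...
                    overwrite_input=overwrite_input,
                    method=method)
    r = func(a, **kwargs)
    result = _quantile(arr,
                       quantiles=q,
    ...<2 lines>...
                       out=out,
                       weights=wgt)
    slices_having_nans = np.isnan(arr[-1, ...])
                                  ~~~^^^^^^^^^
IndexError: index -1 is out of bounds for axis 0 with size 0
```

```bash
sed -i "s/for k in('scene','top')/import sys\nfor k in sys.argv[1:]/" meas.py
```

Request:
{"op": "carry_out", "data": {
  "delta_pos": [
    [0,-0.005,0],
    [0,-0.01,0],
    [0,-0.015,0],
    [0,-0.02,0],
    [0,-0.02,0]
  ],
  "turn": [
    [0,0,0],
    [0,0,0],
    [0,0,0],
    [0,0,0],
    [0,0,0]
  ],
  "claw": [1,1,1,1,1]
}}

```text
clock: 27.4
position: [0.5706, -0.1371, 0.0173]
ee_rot: [0.0, 0.045, 0.999, 0.001]
contact_force: [0.2, 0.6, -0.0]
width: -0.0002
gripper_force: 0.0
```

```bash
python3 meas.py scene
```

```text
scene pot [ 576.  -168.8] [37.4 45.8] 81.0 [0.1019 0.1358]
scene lean 14.65 yaw -0.52 edge n 0.094 1302
clock 27.45 pos [ 0.5706 -0.137   0.0173] yaw 84.89 w -0.0001 F [-0.2 -0.4  0.6] g 0.0
shift [-0.0025  0.0679 -0.0017] turn [ 0.0022 -0.0001 -0.0002]
```

Not moved yet; I'll advance in small steps.

Request:
{"op": "carry_out", "data": {
  "delta_pos": [
    [0,-0.005,0],
    [0,-0.01,0],
    [0,-0.01,0]
  ],
  "turn": [
    [0,0,0],
    [0,0,0],
    [0,0,0]
  ],
  "claw": [1,1,1]
}}

```text
clock: 27.75
position: [0.5702, -0.1409, 0.0173]
ee_rot: [0.0, 0.045, 0.999, 0.001]
contact_force: [0.7, 0.7, 0.5]
width: 0.0002
gripper_force: 0.5
```

```bash
python3 meas.py scene
```

```text
scene pot [ 576.1 -170.1] [40.3 45.4] 85.8 [0.0993 0.1348]
scene lean 14.73 yaw -0.5 edge n 0.0943 1244
clock 27.8 pos [ 0.5703 -0.1408  0.0173] yaw 84.89 w 0.0 F [0.1 0.2 0. ] g 0.5
shift [-0.0025  0.0776 -0.0016] turn [ 0.0025  0.0001 -0.0002]
```

Request:
{"op": "carry_out", "data": {
  "delta_pos": [
    [0,-0.005,0],
    [0,-0.005,0],
    [0,-0.005,0]
  ],
  "turn": [
    [0,0,0],
    [0,0,0],
    [0,0,0]
  ],
  "claw": [1,1,1]
}}

```text
clock: 28.1
position: [0.57, -0.1429, 0.0173]
ee_rot: [0.0, 0.044, 0.999, 0.001]
contact_force: [0.1, 0.1, 0.1]
width: 0.0003
gripper_force: 0.5
```

```bash
python3 meas.py scene
```

```text
scene pot [ 577.1 -171.3] [42.2 46.1] 83.1 [0.0967 0.1339]
scene lean 14.87 yaw -0.46 edge n 0.0945 1243
clock 28.15 pos [ 0.5701 -0.1429  0.0173] yaw 84.91 w 0.0001 F [-0.7  1.8  0.6] g 0.4
shift [-0.0025  0.0829 -0.0016] turn [0.0019 0.0001 0.0002]
```

Request:
{"op": "carry_out", "data": {
  "delta_pos": [
    [0,-0.004,0],
    [0,-0.005,0],
    [0,-0.005,0]
  ],
  "turn": [
    [0,0,0],
    [0,0,0],
    [0,0,0]
  ],
  "claw": [1,1,1]
}}

```text
clock: 28.45
position: [0.5699, -0.1443, 0.0175]
ee_rot: [0.0, 0.045, 0.999, 0.001]
contact_force: [0.5, 3.7, 2.8]
width: -0.0004
gripper_force: 2.0
```

Request:
{"op": "carry_out", "data": {
  "delta_pos": [
    [0,0.03,0],
    [0,0.06,0],
    [0,0.1,0],
    [0,0.1,-0.1],
    [0,0.15,-0.2],
    [0,0.25,-0.3],
    [0,0.35,-0.4],
    [0,0.45,-0.5],
    [0,0.5,-0.6],
    [0,0.5,-0.6],
    [0,0.5,-0.6],
    [0,0.5,-0.6]
  ],
  "turn": [
    [0,0,0],
    [0,0,0],
    [0,0,0],
    [0,0,0],
    [0,0,0],
    [0,0,0],
    [0,0,0],
    [0,0,0],
    [0,0,0],
    [0,0,0],
    [0,0,0],
    [0,0,0]
  ],
  "claw": [1,1,1,1,1,1,1,1,1,1,1,1]
}}

```text
clock: 29.65
position: [0.5866, 0.0541, 0.2561]
ee_rot: [-0.001, 0.044, 0.999, 0.0]
contact_force: [-0.0, 0.1, -0.4]
width: 0.0001
gripper_force: 0.0
```

```bash
python3 meas.py scene top; python3 -c "
import cv2
cv2.imwrite('pics/crop6.png',cv2.resize(cv2.imread('pics/top6.png')[100:320,400:620],None,fx=2.6,fy=2.6))"
```

```text
scene pot [ 569.7 -173.8] [35.9 62.4] 84.6 [0.0968 0.1305]
scene lean 14.56 yaw -0.58 edge n 0.0934 1280
top pot [ 567.3 -186. ] [16.  60.5] 89.0 [0.0952 0.1094]
top lean 14.88 yaw 0.31 edge n 0.0945 2501
clock 29.75 pos [0.5864 0.0533 0.2552] yaw 84.85 w 0.0002 F [-0.3 -0.4 -0.2] g 0.0
shift [-0.0084 -0.4096  0.5929] turn [ 0.0004 -0.0084 -0.0015]
```

View pics/crop6.png

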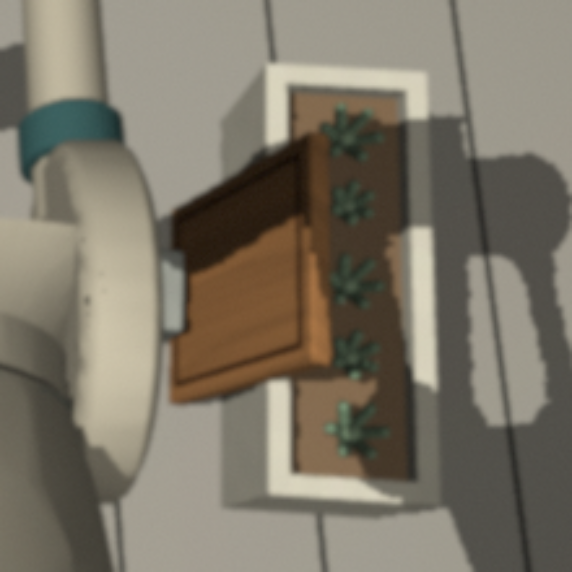

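The crop shows the board flat on the rim, with the pot foot at about (174,292) snug at the middle of its lower edge (gap about 1–3 mm). The robot is clear, so I'll hand in.

```bash
python3 -c "
from rig import manip
print(manip.sign_off())"
```

```text
the job is handed in; nothing more can be done
None
```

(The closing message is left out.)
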